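# Deposit a failed module in the reject box

### The arm

A 6-joint arm with a two-finger parallel gripper is mounted at the origin on a cart in front of the work surface, level with it; the furniture and walls round the work are solid. World frame = base frame: x ahead of the robot, y to its left, z up, the work surface at z = 0. Lengths are in m, angles in rad, forces in N, time in s.
With the tool pointing down it reaches from about 0.25 to 0.775 m from the base axis. Payload 4 kg.
Tool frame: the origin (TCP) lies on the centre line of the jaws, within the pads' length; the fingertips stand robot.tips_ahead ahead of it and the grasp point (between the pads) lies 8 mm behind it (robot.tips_ahead is the distance from the TCP to the fingertips, in m); z points along the fingers, y is the line along which they close (so a half turn about z gives the same grasp; the last joint's range is limited). The gripper opens to 94 mm and grips with 3 to 60 N. Pads are 16 mm wide; open, the fingers measure 119 mm over their backs; the gripper's body (75 mm by 177 mm) begins 78 mm behind the grasp point.
Start: joints at [1.162, 0.087, 1.371, -0, 1.684, -0.103], TCP at [0.166, 0.524, 0.217] pointing down, gripper open.
Joint ranges: [-3.1, 3.1], [-0.76, 2.03], [0.27, 2.55], [-1.08, 4.22], [0.17, 2.65], [-2.57, 2.57]. Speed limits (rad/s): [2.79, 2.79, 3.14, 3.14, 3.14, 3.14].

### API

Orientations are given as [roll, pitch, yaw] about the fixed x, y, z axes, in that order (R = Rz(yaw) Ry(pitch) Rx(roll)).
In Python, from bench import robot, snapshot, close_job, spotter gives the robot as it stands. The module is installed in compiled form; this text tells all that it offers.
- The arm moves only by the tool servo_tool, never from a script. Its argument "commands" is one flat list of numbers, 7 for each row, row after row: the shift along the tool's x, y, z in m, then the turn, a rotation vector about the tool's x, y, z in degrees, then the finger opening in m, from 0 to 0.094. In form: [x, y, z, ax, ay, az, grip, x, y, z, ax, ay, az, grip, ...]. A call has 1 to 10 rows; each row is the pose to reach, as a shift and turn from the pose commanded when the call began, along the tool's axes at that moment; what a row does not reach only later rows make up. A row lasts 1/8 s, in which the tool goes at most 62.5 mm and 10.7 degrees, less where a joint would pass 70% of its speed; a pose out of reach is approached as far as the arm can. A call with a gripper value outside its range is refused whole. The fingers move at their own pace and stop on an object; the grip force is fixed at half the most. Time passes only in rows, so rows that repeat a pose let the fingers close. It gives the time, the measured TCP pose, the force, the opening and the grip force at its end, in the units of the state.
- robot.get_obs(): the state, without advancing time (a new reading comes with each control period).
- snapshot(name): name is "scene" or "top" or "wrist"; returns a dict with "img" (384x512x3 uint8, blue, green, red), "camera_matrix" (3x3 intrinsics, pixels), "extrinsics" (4x4, takes a point from camera to world coordinates); the wrist camera has in their place "hand_eye" (4x4, takes a point from camera to tool coordinates, whose origin is the TCP and whose axes are the flange's). Camera axes: x right, y down, z forward; pixel columns grow to the right and rows downward; lengths in m; the calibration is good to about 2 mm. A picture is of the moment at which its call begins: read the wrist's pose just before it. There is no depth.
- close_job(): hands the job in; it is judged then, once.
Trained networks look in a picture, given as the dict that the camera call returned (one of the last four; its "shot" number tells which), for a name from the list of things; names that differ only in an ending like _2 or _b are one class to them, and where a whole thing is asked for, a point or a joint stands for the part that bears it (a point fixed in the world has none). Each returns a list of dicts, best first, with "conf" (0 to 1); they miss things now and then, are a little off and sometimes report something else, mostly with a low value. They report only what shows in the picture. A call takes as long as a camera call.
- spotter.trace(name, picture): "region" (384x512 bool, what is visible of it) and "box" ([left, top, width, height] in pixels, round what is visible of it).
The state is a dict: "time": time; "joint_positions": joint angles; "qvel": joint speeds; "joint_torque": joint torques, N m; "tool_pos": TCP position; "ee_rot": TCP orientation; "wrist_force": force on the tool from outside, world axes, zero at the start; "wrist_torque": the same for the moment, N m; "width": finger opening in m; "finger_force": force on a finger pad.
Only numpy, scipy, OpenCV 4.12 (cv2) and the standard library are available. Lean on these libraries where they do the work, as an engineer would, in place of code of your own. Each camera call takes 0.05 s, during which the arm holds its last target. There are 200 camera calls.

### The job

One watch module lies alone on the bench; it failed its leak test. Pull the flap of the reject box all the way down, lower the module into the open flap rather than dropping it from a height, and then push the flap back up until it is fully home on its catch, with the module inside the box. Do not knock the leak plug, the test cup or the seating nest about.

Things in the scene. Friction and masses are not known exactly. Their poses are not given: they have to be found in the camera images.
- reject_box: White sheet-metal reject box, fixed on the bench, 140 deep (x) x 230 wide (y) x 200 high. Origin: centre of its underside; -x is its front, which faces to the right and somewhat toward the robot, z up. The flap fills its front from 70 to 182 above the bench, between 11 wide jambs, below a 13 high header. Empty inside, inner floor 9 above the bench.
- flap_hinge (a point): Centre of the flap's hinge line (along y, 70 above the bench, 68 before the box's centre). Axes turn with the flap: z up the panel to its free edge, x from the panel into the box; shut, they equal the box's axes. Panel 3 thick about x = 0, 204 wide, z = 2 to 112; its outer face looks to -x.
- flap_edge (a point): Middle of the panel's free edge, at z = 112 in the axes of flap_hinge (same axes). The edge is folded back 11 toward +x; at its middle a 30 wide tongue reaches back 25 and carries the strike of the catch. With the flap down the edge is about 90 before the box front and 135 above the bench.
- flap_scoop (a point): Point in the flap's scoop, x = 30, z = 20 in the axes of flap_hinge. The scoop: panel, two quarter-round side cheeks (radius 104, at y = -97 and +97) and a polished chute sheet 60 long from the hinge line toward +x, 35 degrees below x. Flap down: panel and chute form a V, open above, lowest at the hinge line. Flap shut: the chute slopes into the box and the module slides in.
- flap_handle (a point): Centre of the flap's handle, a round aluminium bar, diameter 10, along y, 110 long between its two posts, at x = -45, z = 103 in the axes of flap_hinge (38 clear of the panel's outer face; flap shut: 173 above the bench, 27 below the box's top). Flap down: it hangs under the free edge. Axes as flap_hinge.
- flap (a joint): Flap angle, rad: 0 shut and fully home, 0.95 on its stop, all the way down (panel leaning out, 36 degrees above level). The hinge is stiff and stays where left. A sprung ball under the box's top is the catch: about 10 N at the handle to pull off or push over; short of the snap the flap stands ajar at about 0.1, past it the ball pulls it home.
- failed_module: The watch module that failed: a flat rounded block 24 (x) x 39 (y) x 9 high with dark glass on top, 32 g, lying alone on the bench to the right of the box. Origin: centre of its underside; z is out of the glass. Grip it across its 24 mm.
- leak_plug: Bystander: knurled plug, diameter 27, 26 high, upright, also on the bench to the right of the box. Origin: centre of its underside.
- test_cup: Bystander: grey cup, diameter 92, 68 high, farther right, before the tester. Origin: centre of its underside.
- nest: Bystander: blue seating nest, a block 45 (x) x 70 (y) x 16 high with two pins and a rib, 30 high in all, behind the box on the left. Origin: centre of its underside.

How it is judged:
On the way, in this order (a step that is already met when the one before it is completed fails the run):
1. the flap is pulled all the way down (over 0.85 rad) (value of joint flap above 0.85 rad), for 0.2 s.
2. the module lies released in the open flap (flap over 0.8 rad) (value of joint flap above 0.8 rad and x of failed_module in the frame of flap_hinge between -0.002 and 0.075 m and y of failed_module in the frame of flap_hinge between -0.097 and 0.097 m and z of failed_module in the frame of flap_hinge between -0.04 and 0.11 m and contact force between the fingers and failed_module below 0.05 N and linear speed of failed_module below 0.03 m/s), for 0.2 s.
At the end, for the whole second after the job is handed in: The flap is fully home (within 0.025 rad of shut) and the module is anywhere inside the reject box behind it (value of joint flap below 0.025 rad and x of failed_module in the frame of reject_box between -0.07 and 0.07 m and y of failed_module in the frame of reject_box between -0.115 and 0.115 m and z of failed_module in the frame of reject_box between 0 and 0.18 m); the robot touches nothing.
It fails at once if the module is dropped from a height (falls free faster than 1.1 m/s with the flap down, about 6 cm) (linear speed of failed_module above 1.1 m/s and contact force between the fingers and failed_module below 0.01 N and value of joint flap above 0.5 rad).
It fails at once if the leak plug is moved more than 30 mm (distance of leak_plug from where it was at the start of the episode above 0.03 m).
It fails at once if the test cup is moved more than 30 mm (distance of test_cup from where it was at the start of the episode above 0.03 m).
It fails at once if the seating nest is moved more than 30 mm (distance of nest from where it was at the start of the episode above 0.03 m).
It also fails if it takes over 64 s, if anything falls off the work surface, if the arm or the gripper's body presses on something with over 40 N, if the wrist force passes 120 N, or if a joint passes its speed limit or range.

## Working session

There is one attempt and no reset: what is moved stays moved. The work goes in short steps, Python scripts to look and compute and a tool call to move; the robot and the scene stay as the last step left them, time stands still between calls to the robot, and variables do not carry over. Pictures are saved under pics/ and viewed, at most 10 in all, crops included, and the job is handed in when it is done.

Besides the shell and the picture viewer there is one more tool, called after "Call:" in YAML: its name, and indented under it one key for each argument. servo_tool: Moves the arm, as the interface text tells. Its arguments: {"type":"object","properties":{"commands":{"type":"array","items":{"type":"number"}}},"required":["commands"]}

```bash
mkdir -p pics; ls; cat > h.py <<'E'
import numpy as np, cv2
from bench import robot, snapshot, close_job, spotter
from scipy.spatial.transform import Rotation as Rn
E
python3 - <<'E'
from h import *
o=robot.get_obs(); print({k:np.round(v,3) for k,v in o.items()}, robot.tips_ahead)
for n in ("scene","top"):
    s=snapshot(n); cv2.imwrite(f"pics/{n}0.png",s["img"])
    print(n,s["camera_matrix"].round(1).tolist(),s["extrinsics"].round(3).tolist())
    for t in ("reject_box","flap_handle","failed_module","leak_plug","test_cup","nest"):
        print(t,[(round(d["conf"],2),d["box"]) for d in spotter.trace(t,s)[:2]])
E
```

```text
pics
{'time': np.float64(0.0), 'joint_positions': array([ 1.162,  0.088,  1.372,  0.   ,  1.684, -0.103]), 'qvel': array([-0.001,  0.   , -0.   ,  0.001,  0.001, -0.001]), 'joint_torque': array([-1.0000e-03, -3.4019e+01, -3.0242e+01,  7.2000e-02,  3.3000e-02,
       -0.0000e+00]), 'tool_pos': array([0.165, 0.524, 0.215]), 'ee_rot': array([-3.139, -0.   ,  2.836]), 'wrist_force': array([ 0.59 , -0.033,  0.199]), 'wrist_torque': array([-0.005,  0.016, -0.007]), 'finger_force': np.float64(0.0), 'width': np.float64(0.094)} 0.011
scene [[479.2, 0.0, 256.5], [0.0, 479.2, 193.7], [0.0, 0.0, 1.0]] [[0.383, -0.815, 0.435, 0.007], [-0.924, -0.335, 0.187, -0.144], [-0.007, -0.473, -0.881, 1.245], [0.0, 0.0, 0.0, 1.0]]
reject_box [(0.96, [143.1, 121.3, 103.1, 113.7])]
flap_handle [(0.97, [186.1, 154.7, 55.7, 73.8])]
failed_module []
leak_plug [(0.67, [281.5, 258.3, 9.3, 10.0])]
test_cup [(0.93, [373.5, 201.5, 36.4, 38.0]), (0.65, [187.2, 158.6, 53.7, 67.7])]
nest [(0.73, [155.8, 138.6, 25.8, 20.2]), (0.64, [183.0, 160.4, 61.3, 61.2])]
top [[347.2, 0.0, 252.8], [0.0, 347.2, 193.5], [0.0, 0.0, 1.0]] [[-0.023, -0.982, 0.188, 0.345], [-1.0, 0.02, -0.016, 0.092], [0.012, -0.188, -0.982, 1.254], [0.0, 0.0, 0.0, 1.0]]
reject_box [(0.57, [158.4, 155.9, 76.5, 82.9])]
flap_handle [(0.56, [207.2, 175.8, 24.4, 60.3])]
failed_module [(0.47, [281.9, 193.7, 12.8, 7.2])]
leak_plug []
test_cup []
nest [(0.5, [141.7, 166.4, 22.6, 15.1])]
```

```bash
python3 - <<'E'
import cv2
a=cv2.imread("pics/scene0.png");b=cv2.imread("pics/top0.png")
cv2.imwrite("pics/s1.png",cv2.resize(a[90:300,120:420],None,fx=2.66,fy=2.66,interpolation=2))
cv2.imwrite("pics/t1.png",cv2.resize(b[110:310,110:410],None,fx=2.66,fy=2.66,interpolation=2))
E
```

```text
(no output)
```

View pics/s1.png

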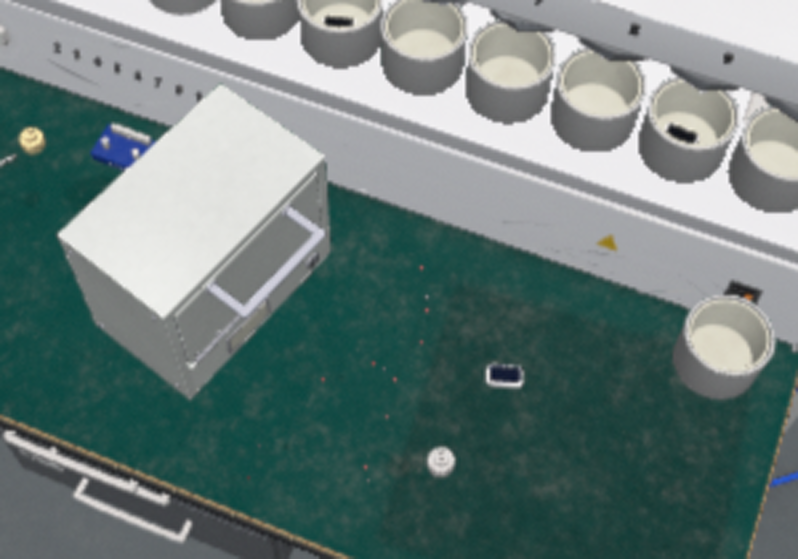

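View pics/t1.png

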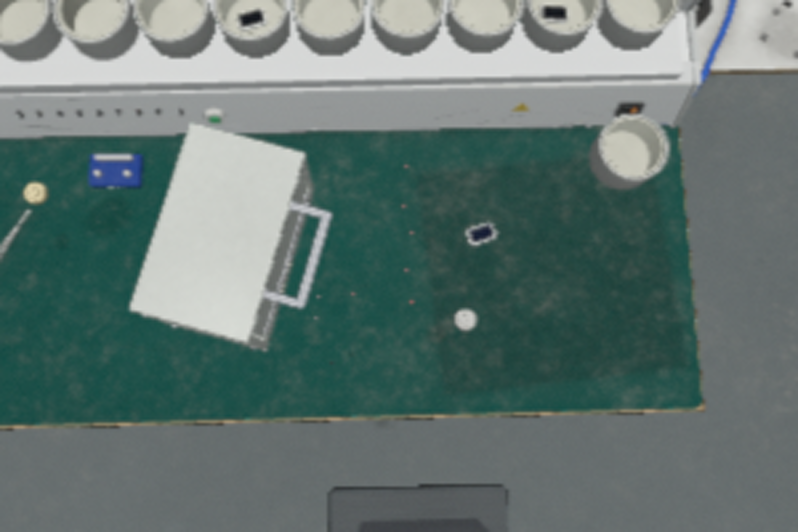

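Scene crop: the box is at the left with the handle at about (285,270), the module at (504,375), the plug at (440,461) and the cup at (723,345). Top crop: the box's top corners are (192,124), (305,154), (250,345) and (131,311), the module (481,233) and the plug (465,320). I'll fit the poses from these.

```bash
python3 - <<'E'
from h import *
from scipy.optimize import least_squares
S=snapshot("scene");T=snapshot("top")
def proj(s,P):
    E=np.linalg.inv(s["extrinsics"]);p=E[:3,:3]@np.asarray(P).T+E[:3,3:]; q=s["camera_matrix"]@p; return (q[:2]/q[2]).T
def ray(s,uv,z):
    d=s["extrinsics"][:3,:3]@np.linalg.inv(s["camera_matrix"])@[uv[0],uv[1],1];c=s["extrinsics"][:3,3]
    return c+d*(z-c[2])/d[2]
# body pts: back-left.. order: crop pts
f=lambda a,o:np.array(a)/2.66+o-.3
top=f([(192,124),(305,154),(250,345),(131,311)],110)
sc=f([(222,86),(326,158),(163,317),(60,235)],[120,90])
B=np.array([(.07,-.115,.2),(-.07,-.115,.2),(-.07,.115,.2),(.07,.115,.2)])
def W(p,X):
    c,s=np.cos(p[2]),np.sin(p[2]);return X@np.array([[c,-s,0],[s,c,0],[0,0,1]]).T+[p[0],p[1],0]
best=None
for y0 in np.arange(0,6.3,.7):
    r=least_squares(lambda p:np.r_[(proj(T,W(p,B))-top).ravel(),(proj(S,W(p,B))-sc).ravel()],[.5,.3,y0])
    if best is None or r.cost<best.cost: best=r
p=best.x;print("box",p.round(4),np.degrees(p[2]),best.fun.round(1))
H=np.array([(-.113,-.055,.173),(-.113,.055,.173)])
print("handle world",W(p,H).round(4).tolist())
print("pred handle top",((proj(T,W(p,H))-110+.3)*2.66).round(),"scene",((proj(S,W(p,H))-[120,90]+.3)*2.66).round())
for n,s,o,pts in(("top",T,110,{"mod":(481,233,.009),"plug":(465,320,.026)}),("scene",S,np.array([120,90]),{"mod":(504,375,.009),"plug":(440,456,.026)})):
    for k,v in pts.items(): print(n,k,ray(s,f(v[:2],o),v[2]).round(4))
print("top cup",ray(T,f((635,150),110),.068).round(3))
for n,s in(("top",T),("scene",S)):
  for d in spotter.trace("failed_module",s)[:1]:
    ys,xs=np.nonzero(d["region"]);P=np.array([ray(s,(x,y),.009)[:2] for x,y in zip(xs,ys)])
    w,v=np.linalg.eigh(np.cov(P.T));print(n,"mod",d["conf"],P.mean(0).round(4),len(P),np.sqrt(w*12),"long dir deg",np.degrees(np.arctan2(v[1,1],v[0,1])))
  for t in("leak_plug","nest"):
   for d in spotter.trace(t,s)[:1]:
    ys,xs=np.nonzero(d["region"]);print(n,t,d["conf"],ray(s,(xs.mean(),ys.mean()),.015).round(3))
E
```

```text
box [0.5415 0.262  1.2749] 73.04846535620872 [-0.  -0.4  0.2  0.1 -0.9 -0.5 -0.4 -0.3  0.  -0.6  0.5 -0.2  0.7  1.3
 -0.8  0.6]
handle world [[0.5612, 0.1378, 0.173], [0.456, 0.1699, 0.173]]
pred handle top [[327. 217.]
 [301. 305.]] scene [[322. 236.]
 [246. 315.]]
top mod [ 0.5666 -0.0656  0.009 ]
top plug [ 0.4467 -0.0371  0.026 ]
scene mod [ 0.5639 -0.0639  0.009 ]
scene plug [ 0.4477 -0.0352  0.026 ]
top cup [ 0.664 -0.268  0.068]
top mod 0.58 [ 0.5646 -0.0614] 56 [0.02185245 0.03362194] long dir deg 107.0501605564605
top nest 0.59 [ 0.677 -0.274  0.015]
scene mod 0.46 [ 0.5651 -0.065 ] 79 [0.02092648 0.03202764] long dir deg 106.59891414587395
scene leak_plug 0.37 [0.573 0.234 0.015]
scene nest 0.56 [0.663 0.445 0.015]
```

```bash
cat >> h.py <<'E'
BOX=np.array([.5415,.262,0]); YAW=1.2749
RB=Rn.from_euler("z",YAW).as_matrix()
def bw(X): return RB@np.asarray(X,float)+BOX
R0=np.c_[RB[:,1],RB[:,0],[0,0,-1]]          # tool down: x=box y, y=box x
def hp(th,P=(-.045,0,.103)):                # flap point in box frame -> world
    c,s=np.cos(th),np.sin(th); x,y,z=P
    return bw([-.068+c*x-s*z, y, .07+s*x+c*z])
def pose(): 
    o=robot.get_obs(); return o["tool_pos"],Rn.from_euler("xyz",o["ee_rot"]).as_matrix(),o
def delta(P,R,ref=None):
    p,r=ref if ref else pose()[:2]
    return np.round(np.r_[r.T@(P-p)*1000, np.degrees(Rn.from_matrix(r.T@R).as_rotvec())],1)
def handle(th,k=.8,back=.0):                # TCP pose gripping handle at flap angle th
    R=R0@Rn.from_rotvec([-k*th,0,0]).as_matrix()
    return hp(th)+R[:,2]*(.008-back),R
E
python3 - <<'E'
from h import *
p,r,o=pose(); print("up",delta(p+[0,0,.12],R0).tolist())
P,R=handle(0,back=.10); print("above handle",P,delta(P,R).tolist())
E
```

```text
up [-0.0, 0.0, -120.0, 0.0, 0.0, -0.6]
above handle [0.5085495  0.15391085 0.265     ] [-438.6, -250.2, -48.5, 0.0, 0.0, -0.6]
```

Call:
servo_tool:
  commands: [0,0,-0.06,0,0,0,0.05,-0.02,-0.01,-0.12,0,0,0,0.05,-0.07,-0.04,-0.13,0,0,0,0.04,-0.12,-0.07,-0.13,0,0,0,0.04,-0.17,-0.1,-0.13,0,0,0,0.04,-0.22,-0.13,-0.13,0,0,0,0.04,-0.27,-0.155,-0.13,0,0,0,0.04,-0.32,-0.18,-0.13,0,0,0,0.04,-0.37,-0.21,-0.1,0,0,0,0.04,-0.42,-0.24,-0.07,0,0,-0.6,0.04]

```text
time: 2.35
tool_pos: [0.4915, 0.1718, 0.2892]
ee_rot: [3.14, 0.002, 2.846]
wrist_force: [1.1, 1.0, -0.6]
width: 0.0402
finger_force: 0.0
```

Call:
servo_tool:
  commands: [0,0,0,0,0,0,0.04,0,0,0,0,0,0,0.04]

```text
time: 2.6
tool_pos: [0.4901, 0.1736, 0.2897]
ee_rot: [3.141, -0.0, 2.846]
wrist_force: [0.1, 0.3, 0.1]
width: 0.0401
finger_force: 0.0
```

```bash
python3 - <<'E'
from h import *
p,r,o=pose(); print(o["time"],p,o["joint_positions"].round(2),o["width"])
P,R=handle(0,back=.10); print("above handle",delta(P,R).tolist())
P,R=handle(0); print("at handle",delta(P,R).tolist())
s=snapshot("wrist");cv2.imwrite("pics/w1.png",s["img"])
X=s["hand_eye"]; X=X@np.eye(4)
T=np.eye(4);T[:3,:3]=r;T[:3,3]=p;C=np.linalg.inv(T@X)
for P in[hp(0,(-.045,-.055,.103)),hp(0,(-.045,.055,.103)),bw([-.07,.115,.2]),bw([-.07,-.115,.2])]:
    q=C[:3,:3]@P+C[:3,3];q=s["camera_matrix"]@q;print("pred px",(q[:2]/q[2]).round(1))
E
```

```text
2.6 [0.49006337 0.17357136 0.28970502] [ 0.23  0.02  1.3   0.    1.82 -1.04] 0.040108833522177166
above handle [-23.4, -13.4, 24.7, 0.0, -0.0, 0.0]
at handle [-23.4, -13.5, 124.7, 0.0, -0.0, 0.0]
pred px [236.7 272.5]
pred px [235.2 151.1]
pred px [292.6  71.7]
pred px [285.6 350. ]
```

View pics/w1.png

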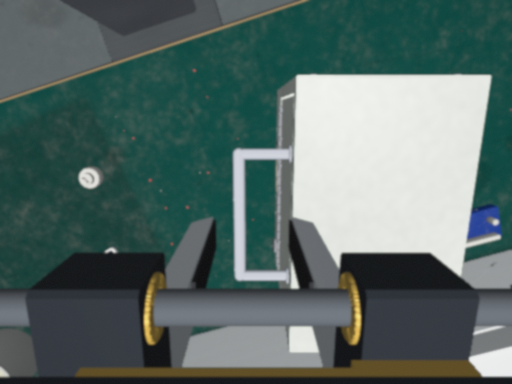

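The wrist view shows the handle bar at column 240 (rows 150–278) and the box corners at (295,74) and (289,352). That's about 3 px right of my prediction, so I'll shift the box by roughly 2 mm and grip.

Call:
servo_tool:
  commands: [-0.012,-0.006,0.02,0,0,0,0.04,-0.025,-0.0115,0.04,0,0,0,0.04,-0.025,-0.0115,0.07,0,0,0,0.04,-0.025,-0.0115,0.1,0,0,0,0.04,-0.025,-0.0115,0.125,0,0,0,0.04,-0.025,-0.0115,0.125,0,0,0,0.04,-0.025,-0.0115,0.125,0,0,0,0.0,-0.025,-0.0115,0.125,0,0,0,0.0,-0.025,-0.0115,0.125,0,0,0,0.0,-0.025,-0.0115,0.125,0,0,0,0.0]

```text
time: 3.9
tool_pos: [0.5114, 0.1555, 0.1654]
ee_rot: [3.14, 0.002, 2.846]
wrist_force: [0.8, 0.9, 3.4]
width: 0.0091
finger_force: 30.0
```

```bash
sed -i 's/^BOX=.*/BOX=np.array([.5438,.2629,0])/' h.py; python3 - <<'E'
from h import *
p,r,o=pose(); print(p,o["width"],o["wrist_force"].round(1),o["finger_force"]); print(delta(*handle(0)))
ref=(p,r); P0,_=handle(0)
for k in (.8,1):
  for th in np.arange(.1,1.01,.1):
    P,R=handle(th,k); print(k,round(th,1),delta(p+P-P0,R,ref).tolist())
E
```

```text
Traceback (most recent call last):
  File "h.py", line 5, in <module>
    RB=Rn.from_euler("z",YAW).as_matrix()
                         ^^^
NameError: name 'YAW' is not defined
```

```bash
sed -i 's/^BOX=.*/BOX=np.array([.5438,.2629,0]); YAW=1.2749/' h.py; python3 - <<'E'
from h import *
p,r,o=pose(); print(p,o["width"],o["wrist_force"].round(1),o["finger_force"]); print(delta(*handle(0)))
ref=(p,r); P0,_=handle(0)
for k in (.8,):
  for th in np.arange(.1,1.01,.1):
    P,R=handle(th,k); print(k,round(th,1),delta(p+P-P0,R,ref).tolist())
E
```

```text
[0.51140203 0.15548009 0.1653501 ] 0.00908090769252099 [0.8 0.9 3.4] 30.00052660703659
[ 0.3 -0.8  0.3  0.1  0.1  0. ]
0.8 0.1 [0.0, -9.4, 5.0, -4.5, 0.1, 0.0]
0.8 0.2 [0.0, -18.3, 10.9, -9.1, 0.1, 0.0]
0.8 0.3 [0.0, -26.6, 17.6, -13.6, 0.1, 0.1]
0.8 0.4 [0.1, -34.1, 25.2, -18.2, 0.1, 0.1]
0.8 0.5 [0.1, -40.8, 33.5, -22.8, 0.1, 0.1]
0.8 0.6 [0.1, -46.7, 42.4, -27.4, 0.1, 0.1]
0.8 0.7 [0.1, -51.6, 51.9, -32.0, 0.1, 0.1]
0.8 0.8 [0.1, -55.6, 61.8, -36.6, 0.1, 0.1]
0.8 0.9 [0.2, -58.5, 72.1, -41.1, 0.1, 0.1]
0.8 1.0 [0.2, -60.4, 82.7, -45.7, 0.1, 0.1]
```

Call:
servo_tool:
  commands: [0,-0.0095,0.005,-4.5,0,0,0,0,-0.0185,0.011,-9,0,0,0,0,-0.0265,0.0175,-13.6,0,0,0,0,-0.034,0.025,-18.2,0,0,0,0,-0.041,0.0335,-22.8,0,0,0,0,-0.041,0.0335,-22.8,0,0,0]

```text
time: 4.65
tool_pos: [0.4988, 0.1143, 0.1297]
ee_rot: [2.745, -0.001, 2.842]
wrist_force: [2.5, -0.0, -3.7]
width: 0.009
finger_force: 30.0
```

```bash
python3 - <<'E'
from h import *
p,r,o=pose(); print(p,o["width"],o["wrist_force"].round(1),o["wrist_torque"].round(2),o["joint_positions"].round(2)); print(delta(*handle(.5)))
P0,R0_=handle(.5);ref=(p,R0_)
for th in np.arange(.6,1.01,.1):
    P,R=handle(th); print(round(th,1),delta(p+P-P0,R,ref).tolist())
E
```

```text
[0.49876076 0.11431654 0.12971914] 0.008971628603839857 [ 2.5 -0.  -3.7] [-0.26 -0.31 -0.16] [-0.15 -0.06  1.75  0.4   1.41 -1.48]
[ 0.3  2.1 -1.  -0.2  0.  -0.2]
0.6 [0.0, -8.9, 6.0, -4.6, 0.0, 0.0]
0.7 [0.0, -17.1, 12.8, -9.2, -0.0, 0.0]
0.8 [-0.0, -24.6, 20.4, -13.8, 0.0, 0.0]
0.9 [-0.0, -31.3, 28.8, -18.3, 0.0, 0.0]
1.0 [0.0, -37.1, 37.8, -22.9, 0.0, 0.0]
```

Call:
servo_tool:
  commands: [0,-0.009,0.006,-4.6,0,0,0,0,-0.017,0.013,-9.2,0,0,0,0,-0.0245,0.0205,-13.8,0,0,0,0,-0.031,0.0285,-18.3,0,0,0,0,-0.0345,0.034,-21,0,0,0,0,-0.0345,0.034,-21,0,0,0,0,-0.0345,0.034,-21,0,0,0,0,-0.0345,0.034,-21,0,0,0]

```text
time: 5.65
tool_pos: [0.4939, 0.0983, 0.0879]
ee_rot: [2.378, 0.001, 2.849]
wrist_force: [-2.9, -1.2, 6.7]
width: 0.009
finger_force: 30.0
```

```bash
python3 - <<'E'
from h import *
p,r,o=pose(); print(o["ee_rot"],o["width"],o["wrist_force"].round(1),o["joint_positions"].round(2))
for t in(.85,.9,.95,1.): print(t,delta(*handle(t)))
E
```

```text
[2.37757599e+00 7.74373205e-04 2.84909029e+00] 0.009009601996189765 [-2.9 -1.2  6.7] [-0.42  0.02  1.91  0.77  1.4  -1.91]
0.85 [ 0.2  8.4 -5.9  4.8 -0.1  0.2]
0.9 [ 0.2  3.8 -3.1  2.5 -0.1  0.2]
0.95 [ 0.3 -0.6 -0.1  0.2 -0.1  0.2]
1.0 [ 0.3 -4.8  3.2 -2.1 -0.1  0.2]
```

Call:
servo_tool:
  commands: [0,0,0,0,0,0,0.03,0,0,0,0,0,0,0.036,0,0,0,0,0,0,0.036,0,0,-0.02,0,0,0,0.036,0,0,-0.05,0,0,0,0.036,0,0,-0.09,0,0,0,0.036,0,0,-0.13,0,0,0,0.036,0,0,-0.15,0,0,0,0.036]

```text
time: 6.65
tool_pos: [0.4635, -0.0028, 0.1958]
ee_rot: [2.378, 0.002, 2.845]
wrist_force: [0.0, 0.7, -0.4]
width: 0.0362
finger_force: 0.0
```

```bash
python3 - <<'E'
from h import *
p,r,o=pose(); print(p,o["ee_rot"],o["width"],o["wrist_force"].round(1),o["joint_positions"].round(2))
S=snapshot("scene");T=snapshot("top")
im=[cv2.resize(s["img"][a:a+170,b:b+220],None,fx=1.8,fy=1.8,interpolation=2) for s,a,b in((S,120,140),(T,120,160))]
cv2.imwrite("pics/o1.png",np.hstack(im))
def proj(s,P):
    E=np.linalg.inv(s["extrinsics"]);q=s["camera_matrix"]@(E[:3,:3]@P+E[:3,3]); return q[:2]/q[2]
for t in(.8,.95):
  print(t,[((proj(s,hp(t,(0,y,.112)))-[b,a])*1.8+[i*396,0]).round() for i,(s,a,b) in enumerate(((S,120,140),(T,120,160))) for y in(-.102,.102)])
E
```

```text
[ 0.46347289 -0.00284246  0.19577386] [2.37827625e+00 1.85843051e-03 2.84503930e+00] 0.036207100466017064 [ 0.   0.7 -0.4] [-0.65 -0.07  1.76  0.72  1.72 -1.91]
0.8 [array([221., 104.]), array([128., 203.]), array([553., 110.]), array([521., 219.])]
0.95 [array([227., 113.]), array([135., 211.]), array([559., 113.]), array([528., 221.])]
```

View pics/o1.png

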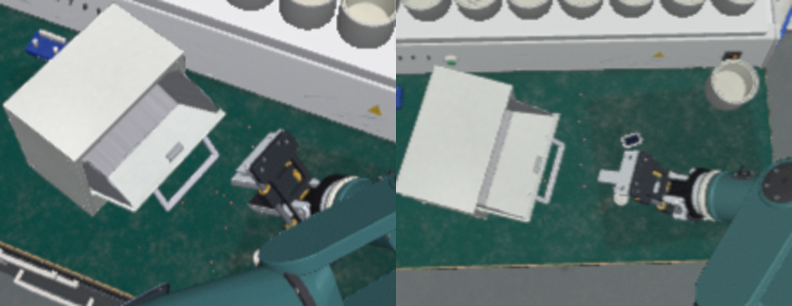

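```bash
python3 - <<'E'
from h import *
R=Rn.from_euler("xyz",[np.pi,0,np.radians(107)]).as_matrix()
print(delta(np.array([.555,-.0645,.19]),R))
E
```

```text
[-104.9  -27.6  -17.8   40.2  -21.2   53.2]
```

Call:
servo_tool:
  commands: [-0.01,0,-0.03,5,-2.6,6.6,0.05,-0.025,-0.005,-0.03,10,-5.3,13.3,0.05,-0.04,-0.01,-0.03,15,-8,20,0.05,-0.055,-0.014,-0.03,20,-10.6,26.6,0.05,-0.07,-0.018,-0.03,25,-13.2,33.2,0.05,-0.085,-0.022,-0.025,30,-15.9,40,0.05,-0.1,-0.026,-0.02,35,-18.5,46.5,0.05,-0.105,-0.0275,-0.018,40.2,-21.2,53.2,0.05,-0.105,-0.0275,-0.018,40.2,-21.2,53.2,0.05,-0.105,-0.0275,-0.018,40.2,-21.2,53.2,0.05]

```text
time: 8.0
tool_pos: [0.5537, -0.0624, 0.1873]
ee_rot: [-3.139, -0.004, 1.871]
wrist_force: [-0.5, -0.4, -0.6]
width: 0.0499
finger_force: 0.0
```

```bash
python3 - <<'E'
from h import *
p,r,o=pose(); print(p,o["ee_rot"],o["joint_positions"].round(2))
s=snapshot("wrist");cv2.imwrite("pics/w2.png",s["img"])
T=np.eye(4);T[:3,:3]=r;T[:3,3]=p;C=T@s["hand_eye"];K=np.linalg.inv(s["camera_matrix"])
def ray(u,v,z):
    d=C[:3,:3]@K@[u,v,1];return C[:3,3]+d*(z-C[2,3])/d[2]
for t in("failed_module","leak_plug"):
  for d in spotter.trace(t,s)[:2]:
    m=d["region"].astype(np.uint8);c=max(cv2.findContours(m,0,2)[0],key=cv2.contourArea).reshape(-1,2)
    P=np.array([ray(u,v,.009 if t[0]=="f" else .026)[:2] for u,v in c])*1000
    print(t,d["conf"],d["box"],cv2.minAreaRect(P.astype(np.float32)))
E
```

```text
[ 0.5537141  -0.06236415  0.18734193] [-3.13946593 -0.00393422  1.8714588 ] [-0.22  0.11  1.4   0.    1.63 -0.52]
failed_module 0.6 [247.9, 163.9, 30.0, 37.1] ((566.8519287109375, -64.8470230102539), (23.89052963256836, 37.96397399902344), 17.173555374145508)
leak_plug 0.63 [141.1, 109.1, 28.9, 26.0] ((452.38092041015625, -35.68461608886719), (26.622798919677734, 27.44862174987793), 88.87540435791016)
leak_plug 0.15 [277.9, 0.5, 114.2, 15.7] ((543.4339599609375, 95.59492492675781), (27.981136322021484, 12.031167030334473), 17.14186668395996)
```

View pics/w2.png

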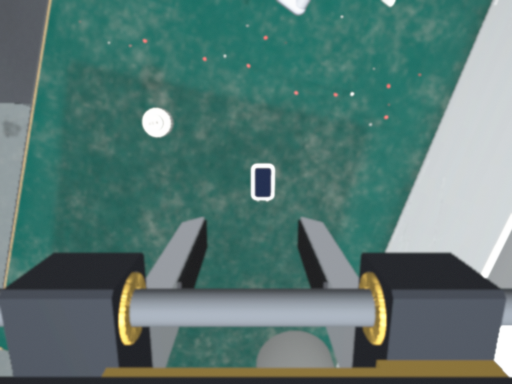

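The module is at (262,182), aligned between the fingers; its fit is 24×38 mm, so the pose is good. The plug is at (157,123), clear of the fingers.

```bash
python3 - <<'E'
from h import *
R=Rn.from_euler("xyz",[np.pi,0,np.radians(107.2)]).as_matrix()
print(delta(np.array([.5667,-.0649,.0145]),R))
E
```

```text
[-5.800e+00  1.210e+01  1.739e+02 -0.000e+00 -2.000e-01 -1.000e-01]
```

Call:
servo_tool:
  commands: [-0.003,0.006,0.04,0,0,0,0.05,-0.006,0.012,0.08,0,-0.2,0,0.05,-0.006,0.012,0.12,0,-0.2,0,0.05,-0.006,0.012,0.15,0,-0.2,0,0.05,-0.006,0.012,0.168,0,-0.2,0,0.05,-0.006,0.012,0.1735,0,-0.2,0,0.05,-0.006,0.012,0.1735,0,-0.2,0,0.05]

```text
time: 9.02
tool_pos: [0.5677, -0.065, 0.0156]
ee_rot: [-3.142, 0.002, 1.869]
wrist_force: [-0.7, 1.0, -0.5]
width: 0.0502
finger_force: 0.0
```

Call:
servo_tool:
  commands: [0,0,0,0,0,0,0.01,0,0,0,0,0,0,0.01,0,0,0,0,0,0,0.01,0,0,0,0,0,0,0.01]

```text
time: 9.52
tool_pos: [0.5674, -0.0648, 0.0154]
ee_rot: [-3.141, 0.001, 1.869]
wrist_force: [0.2, -0.2, 2.4]
width: 0.0225
finger_force: 30.0
```

```bash
python3 - <<'E'
from h import *
R=np.c_[-RB[:,0],RB[:,1],[0,0,-1]]; R*=np.sign(np.linalg.det(R))*np.ones(3) if np.linalg.det(R)>0 else 1
R=Rn.from_euler("xyz",[np.pi,0,YAW]).as_matrix()
print(R.round(2).tolist(), bw([-.104,0,.25]))
print(delta(bw([-.104,0,.24]),R), delta(bw([-.104,0,.13]),R))
E
```

```text
[[0.29, 0.96, 0.0], [0.96, -0.29, -0.0], [0.0, 0.0, -1.0]] [0.51347388 0.16341972 0.25      ]
[ 2.336e+02  1.540e+01 -2.250e+02 -0.000e+00  1.000e-01  3.410e+01] [ 2.338e+02  1.550e+01 -1.150e+02 -0.000e+00  1.000e-01  3.410e+01]
```

Call:
servo_tool:
  commands: [0,0,-0.05,0,0,0,0.01,0,0,-0.11,0,0,0,0.01,0.01,0,-0.17,0,0,2,0.01,0.045,0.003,-0.21,0,0,8,0.01,0.09,0.006,-0.22,0,0,14,0.01,0.135,0.01,-0.22,0,0,20,0.01,0.18,0.013,-0.22,0,0,27,0.01,0.215,0.015,-0.22,0,0,34,0.01,0.2335,0.0155,-0.22,0,0,34,0.01,0.2335,0.0155,-0.22,0,0,34,0.01]

```text
time: 10.78
tool_pos: [0.5133, 0.1638, 0.2344]
ee_rot: [-3.141, 0.002, 1.279]
wrist_force: [-0.4, 0.7, -0.2]
width: 0.0226
finger_force: 30.0
```

```bash
python3 - <<'E'
from h import *
p,r,o=pose(); print(p,o["width"],o["finger_force"],o["wrist_force"].round(1))
R=Rn.from_euler("xyz",[np.pi,0,YAW]).as_matrix()
print(delta(bw([-.104,0,.13]),R))
s=snapshot("wrist");cv2.imwrite("pics/w3.png",s["img"])
E
```

```text
[0.5133029  0.16384304 0.23437232] 0.02264089063786307 29.99983102083206 [-0.4  0.7 -0.2]
[-1.000e-01  3.000e-01  1.044e+02 -0.000e+00  1.000e-01  3.000e-01]
```

View pics/w3.png

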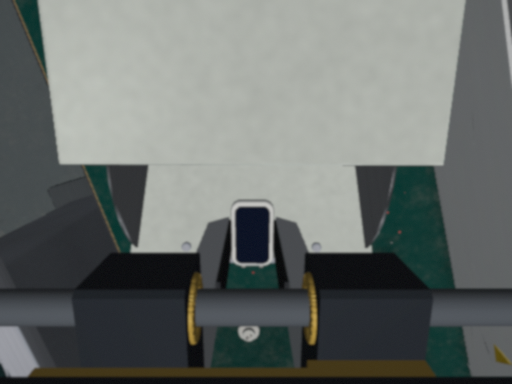

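The wrist view shows the module held at (252,233), square to the box and over the open panel (rows 165–250). Next I lower it.

Call:
servo_tool:
  commands: [0,0,0.03,0,0,0,0.01,0,0,0.06,0,0,0,0.01,0,0,0.08,0,0,0,0.01,0,0,0.092,0,0,0,0.01,0,0,0.1,0,0,0,0.01,0,0,0.1,0,0,0,0.01]

```text
time: 11.58
tool_pos: [0.5135, 0.1628, 0.1344]
ee_rot: [-3.141, 0.002, 1.276]
wrist_force: [-0.4, 0.2, 0.8]
width: 0.0228
finger_force: 30.0
```

Call:
servo_tool:
  commands: [0,0,0.003,0,0,0,0.01,0,0,0.004,0,0,0,0.01,0,0,0.004,0,0,0,0.01]

```text
time: 11.95
tool_pos: [0.5135, 0.1633, 0.1308]
ee_rot: [-3.141, 0.001, 1.276]
wrist_force: [0.3, -0.1, -0.6]
width: 0.0227
finger_force: 30.0
```

Call:
servo_tool:
  commands: [0,0,0.002,0,0,0,0.01,0,0,0.004,0,0,0,0.01,0,0,0.005,0,0,0,0.01,0,0,0.005,0,0,0,0.01]

```text
time: 12.45
tool_pos: [0.5136, 0.1633, 0.1261]
ee_rot: [-3.142, 0.001, 1.276]
wrist_force: [0.0, -0.2, 2.2]
width: 0.0227
finger_force: 30.0
```

Call:
servo_tool:
  commands: [0,0,0,0,0,0,0.03,0,0,0,0,0,0,0.045,0,0,0,0,0,0,0.045,0,0,0,0,0,0,0.045,0,0,-0.03,0,0,0,0.045,0,0,-0.08,0,0,0,0.045,0,0,-0.13,0,0,0,0.045,0,0,-0.13,0,0,0,0.045]

```text
time: 13.45
tool_pos: [0.5157, 0.1638, 0.2613]
ee_rot: [3.133, -0.004, 1.276]
wrist_force: [0.6, 0.2, 1.0]
width: 0.0446
finger_force: 0.0
```

```bash
python3 - <<'E'
from h import *
p,r,o=pose(); print(p,o["width"],o["joint_positions"].round(2))
S=snapshot("scene");W=snapshot("wrist")
a=cv2.resize(S["img"][140:260,150:290],None,fx=2.8,fy=2.8,interpolation=2);b=cv2.resize(W["img"][60:350,60:450],(400,336))
cv2.imwrite("pics/p1.png",np.hstack([a,b]))
for s in(S,W): print([(d["conf"],d["box"]) for d in spotter.trace("failed_module",s)[:2]])
# pose to regrip: handle at .95, back-off path
P,R=handle(.95,back=.15); print(delta(P,R)); P,R=handle(.95); print(delta(P,R))
E
```

```text
[0.51571396 0.16383237 0.26126199] 0.0446419365510614 [ 0.2   0.06  1.32 -0.    1.76  0.5 ]
[]
[(0.76, [236.4, 159.4, 23.6, 14.1])]
[-171.1    0.6   57.8  -34.4   34.   -85.2]
[-67.4   1.1 166.2 -34.4  34.  -85.2]
```

View pics/p1.png

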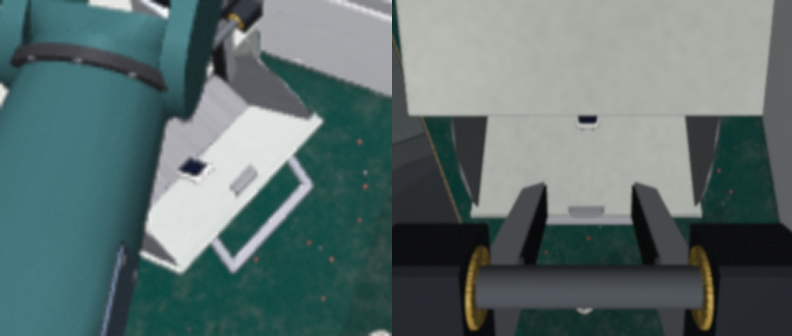

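The module lies in the flap near the hinge: scene part (193,168), wrist part (587,120). Next I go back to the handle.

Call:
servo_tool:
  commands: [-0.05,0,-0.03,-3.4,3.4,-8.5,0.036,-0.1,0,-0.04,-6.9,6.8,-17,0.036,-0.15,0,-0.04,-10.3,10.2,-25.6,0.036,-0.17,0,-0.04,-13.8,13.6,-34,0.036,-0.17,0,-0.03,-17.2,17,-42.6,0.036,-0.17,0,-0.02,-20.6,20.4,-51,0.036,-0.17,0,0,-24,23.8,-59.6,0.036,-0.17,0,0.02,-27.5,27.2,-68.2,0.036,-0.171,0,0.04,-31,30.6,-76.7,0.036,-0.171,0,0.058,-34.4,34,-85.2,0.036]

```text
time: 14.9
tool_pos: [0.4626, -0.0, 0.1953]
ee_rot: [2.377, 0.002, 2.848]
wrist_force: [0.1, -0.2, -0.3]
width: 0.0362
finger_force: 0.0
```

Call:
servo_tool:
  commands: [0,0,0,0,0,0,0.036,0,0,0,0,0,0,0.036]

```text
time: 15.15
tool_pos: [0.4637, -0.0, 0.1978]
ee_rot: [2.38, 0.002, 2.843]
wrist_force: [0.1, -0.5, 0.9]
width: 0.0362
finger_force: 0.0
```

```bash
python3 - <<'E'
from h import *
p,r,o=pose(); print(p,o["ee_rot"],o["width"],o["joint_positions"].round(2))
R=Rn.from_euler("xyz",[2.378,.001,2.849]).as_matrix()   # recorded grip pose
print(delta(np.array([.4939,.0983,.0879]),R), delta(*handle(.95)))
E
```

```text
[ 4.63682187e-01 -2.52872437e-05  1.97798519e-01] [2.37985708e+00 1.66728901e-03 2.84324706e+00] 0.036173263035488776 [-0.64 -0.08  1.76  0.72  1.72 -1.9 ]
[ 2.000e-01 -1.400e+00  1.505e+02 -1.000e-01  3.000e-01 -2.000e-01] [ 5.000e-01 -2.000e+00  1.505e+02  1.000e-01  2.000e-01 -0.000e+00]
```

Call:
servo_tool:
  commands: [0,-0.001,0.04,0,0,0,0.036,0,-0.0015,0.08,0,0,0,0.036,0,-0.0015,0.115,0,0,0,0.036,0,-0.0015,0.14,0,0,0,0.036,0,-0.0015,0.15,0,0,0,0.036,0,-0.0015,0.15,0,0,0,0.036,0,-0.0015,0.15,0,0,0,0,0,-0.0015,0.15,0,0,0,0,0,-0.0015,0.15,0,0,0,0]

```text
time: 16.27
tool_pos: [0.4945, 0.0971, 0.0888]
ee_rot: [2.379, 0.004, 2.844]
wrist_force: [1.4, 3.3, 5.1]
width: 0.0093
finger_force: 14.8
```

```bash
python3 - <<'E'
from h import *
p,r,o=pose(); print(p,o["width"],o["finger_force"],o["wrist_force"].round(1))
P0,_=handle(.95)
for th in np.r_[np.arange(.9,-.01,-.1),0]:
    P,R=handle(th); print(round(th,2),delta(p+P-P0,R).tolist())
print(delta(*handle(0)))
E
```

```text
[0.4944841  0.09712143 0.08878794] 0.009297938066806765 14.805890321731567 [1.4 3.3 5.1]
0.9 [-0.0, 4.4, -3.1, 2.4, 0.2, 0.1]
0.8 [-0.1, 13.6, -8.5, 7.0, 0.2, 0.1]
0.7 [-0.1, 23.3, -13.0, 11.6, 0.2, 0.1]
0.6 [-0.1, 33.5, -16.4, 16.2, 0.3, 0.1]
0.5 [-0.2, 43.9, -18.9, 20.8, 0.3, 0.1]
0.4 [-0.2, 54.4, -20.2, 25.3, 0.3, 0.0]
0.3 [-0.2, 65.1, -20.5, 29.9, 0.3, 0.0]
0.2 [-0.2, 75.8, -19.8, 34.5, 0.3, 0.0]
0.1 [-0.2, 86.3, -17.9, 39.1, 0.3, 0.0]
0.0 [-0.2, 96.5, -15.0, 43.7, 0.3, 0.0]
0.0 [-0.2, 96.5, -15.0, 43.7, 0.3, 0.0]
[  0.9  96.  -13.7  43.7   0.3   0. ]
```

Call:
servo_tool:
  commands: [0,0.0045,-0.003,2.4,0,0,0,0,0.0135,-0.0085,7,0,0,0,0,0.0235,-0.013,11.6,0,0,0,0,0.0335,-0.0165,16.2,0,0,0,0,0.044,-0.019,20.8,0,0,0,0,0.0545,-0.02,25.3,0,0,0,0,0.065,-0.0205,29.9,0,0,0,0,0.076,-0.02,34.5,0,0,0,0,0.076,-0.02,34.5,0,0,0]

```text
time: 17.4
tool_pos: [0.5069, 0.1377, 0.1563]
ee_rot: [2.981, 0.006, 2.847]
wrist_force: [0.9, -0.8, 3.1]
width: 0.0094
finger_force: 30.0
```

```bash
python3 - <<'E'
from h import *
p,r,o=pose(); print(p,o["width"],o["finger_force"],o["wrist_force"].round(1)); print(delta(*handle(.2)),delta(*handle(0.1)),delta(*handle(0)))
E
```

```text
[0.50688505 0.13770814 0.15627806] 0.009362363314141076 29.998818933963776 [ 0.9 -0.8  3.1]
[ 1.2 -1.1  2.   0.   0.3  0.1] [ 1.2  8.6 -2.4  4.6  0.3  0.1] [ 1.1 18.7 -5.8  9.2  0.3  0.1]
```

Call:
servo_tool:
  commands: [0,0.005,-0.002,2.3,0,0,0,0,0.01,-0.0035,4.6,0,0,0,0,0.0145,-0.005,6.9,0,0,0,0,0.0195,-0.0065,9.2,0,0,0,0,0.0215,-0.0065,9.2,0,0,0,0,0.0215,-0.0065,9.2,0,0,0,0,0.0215,-0.0065,9.2,0,0,0]

```text
time: 18.27
tool_pos: [0.5122, 0.1553, 0.1668]
ee_rot: [3.141, 0.005, 2.844]
wrist_force: [-1.1, -2.0, 7.3]
width: 0.0087
finger_force: 30.0
```

```bash
python3 - <<'E'
from h import *
p,r,o=pose(); print(p,o["width"],o["wrist_force"].round(1)); print(delta(*handle(0)), r.T@(np.array([.5114,.1555,.1654])-p))
E
```

```text
[0.5122086  0.15525718 0.16675353] 0.008728593837469236 [-1.1 -2.   7.3]
[ 1.2 -0.8  1.7  0.   0.3 -0.1] [ 8.51252448e-04 -5.79447246e-06  1.34913811e-03]
```

Call:
servo_tool:
  commands: [0,0.003,0,0,0,0,0,0,0.005,0,0,0,0,0,0,0.005,0,0,0,0,0]

```text
time: 18.65
tool_pos: [0.5122, 0.1554, 0.1668]
ee_rot: [-3.132, 0.004, 2.841]
wrist_force: [-5.3, -13.8, 10.0]
width: 0.009
finger_force: 30.0
```

The flap is firm against its stop: it gave a 15 N reaction and didn't move. Now I let go and retreat upward.

Call:
servo_tool:
  commands: [0,-0.002,0,0,0,0,0,0,-0.002,0,0,0,0,0.03,0,-0.002,0,0,0,0,0.038,0,-0.002,0,0,0,0,0.038,0,-0.002,-0.03,0,0,0,0.038,0,-0.002,-0.07,0,0,0,0.038,0,-0.01,-0.12,0,0,0,0.038,0,-0.07,-0.15,0,0,0,0.038,0,-0.13,-0.15,0,0,0,0.038,0,-0.19,-0.15,0,0,0,0.038]

```text
time: 19.9
tool_pos: [0.4569, -0.0213, 0.3155]
ee_rot: [-3.142, 0.005, 2.847]
wrist_force: [1.0, 0.4, 0.4]
width: 0.0381
finger_force: 0.0
```

Call:
servo_tool:
  commands: [0,0,0,0,0,0,0.038,0,0,0,0,0,0,0.038]

```text
time: 20.15
tool_pos: [0.4574, -0.0198, 0.3149]
ee_rot: [3.141, 0.003, 2.845]
wrist_force: [-0.2, 0.6, 0.0]
width: 0.0378
finger_force: 0.0
```

```bash
python3 - <<'E'
from h import *
print(pose()[0])
S=snapshot("scene");T=snapshot("top")
def proj(s,P):
    E=np.linalg.inv(s["extrinsics"]);q=s["camera_matrix"]@(E[:3,:3]@P+E[:3,3]); return q[:2]/q[2]
im=[cv2.resize(s["img"][a:a+170,b:b+220],None,fx=1.8,fy=1.8,interpolation=2) for s,a,b in((S,110,130),(T,110,150))]
cv2.imwrite("pics/e1.png",np.hstack(im))
for n,s,q in(("scene",S,cv2.imread("pics/scene0.png")),("top",T,cv2.imread("pics/top0.png"))):
    print(n,[(round(d["conf"],2),d["box"]) for d in spotter.trace("flap_handle",s)[:1]+spotter.trace("flap_handle",{**s,"img":q})[:0]])
    u=[proj(s,hp(0,(-.045,y,.103))) for y in(-.055,.055)];u=np.array(u);a,b=(u.min(0)-6).astype(int),(u.max(0)+6).astype(int)
    print("mean diff to start",np.abs(s["img"][a[1]:b[1],a[0]:b[0]].astype(int)-q[a[1]:b[1],a[0]:b[0]]).mean())
    print("mod",[(round(d["conf"],2),d["box"]) for d in spotter.trace("failed_module",s)[:1]])
E
```

```text
[ 0.45739128 -0.01976801  0.31485376]
scene [(0.67, [186.5, 171.3, 56.6, 45.1])]
mean diff to start 51.64186507936508
mod []
top [(0.95, [207.8, 174.7, 25.9, 59.3])]
mean diff to start 0.8424242424242424
mod [(0.64, [330.7, 150.8, 29.5, 28.5])]
```

View pics/e1.png

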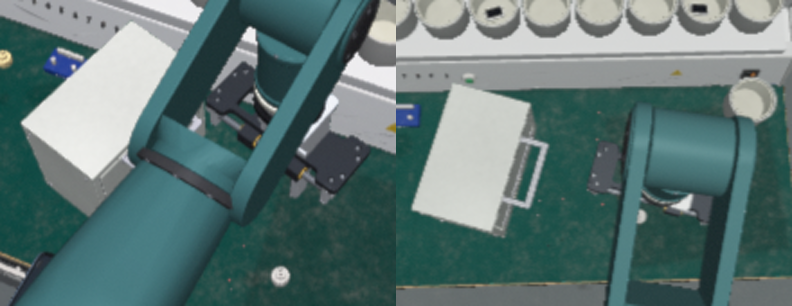

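The top view matches the start at the flap and handle (mean difference 0.8), so the flap is home. The plug and cup are where they were, and the module is nowhere outside the box.

```bash
python3 -c "
from bench import close_job
print(close_job())"
```

```text
the job is handed in; nothing more can be done
None
```

The job is handed in at about 20 s: the failed module went into the open flap and the flap is pushed home on its catch. I couldn't see inside the box, but the module shows nowhere outside it. The plug and cup stand where they were, the nest was never approached, and no verdict came back at hand-in.

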